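Tare the weighing cup, then weigh the oil bottle

TASK

We want to know how much immersion oil is left. Set the empty metal cup on the middle of the balance's pan so that it sits fully down with the slot in its foot over the pan's locating bar: the bar's angle is not known exactly, so rest the cup on it lightly, turn the cup slowly until you feel it drop, and stop turning at once, without overloading or wrenching the pan. Then press the blue tare key well down and hold it for about a second with only the empty cup on the pan, let it up, and gently stand the small amber bottle with the black cap upright in the cup; press the key at no other time and leave the other things alone.

Things in the scene. Friction and masses are not known exactly. Their poses are not given: they have to be found in the camera images.
- balance: Compact white top-pan balance, 184 (x) x 150 (y) x 44 mm high, fixed to the bench. Origin: centre of its underside; x points from its key-and-display edge to its pan edge, z up. The pan's centre is at (30, 0, 60) mm in this frame, the tare key's at (-66, -43) mm.
- pan_centre (a point): Centre of the top of the round steel pan, 60 mm across, 60 mm above the bench unloaded; sinks with it; axes are the balance's, not the bar's. Across the pan's middle stands a flat-topped locating bar, 48 mm long, 6 wide, 6 high, turned from the balance's x axis by an unknown angle, 14 to 83 degrees counterclockwise seen from above. The casing's top lies 12 mm below the pan's top.
- pan_sink (a joint): How far the pan has sunk under load, m: 0 unloaded; a spring, about 1.2 N of load per mm. 10 mm is an overload.
- pan_twist (a joint): How far the pan has been wrenched round against its torsion spring, rad, counterclockwise from above positive: 0 at rest, about 1.5 N m per rad, springs back. Beyond 0.15 either way the mount is damaged.
- tare (a joint): Travel of the tare key, m: 0 up, 0.008 fully down; springs back up; it counts as pressed from 0.004 on. It starts to move at 2.4 N and takes 8 N fully down, then it meets a hard stop.
- tare_top (a point): Centre of the top face of the round blue tare key, 22 mm across, on the balance's front right corner; it is pressed straight down.
- cup_mid (a point): Centre, half-way up (18 mm above the underside), of the loose empty aluminium cup: round, 63 mm across, 36 mm high, 0.10 to 0.16 kg, wall 3 mm, open on top, inside 57 mm across, inner floor 11 mm above the underside. z up; x along the slot in its foot. Seated, this point is 18 mm above the pan's top; riding on the bar, 24 mm.
- cup_foot (a point): Centre of the cup's underside, axes as cup_mid. The foot is 8 mm high and 44 (x) x 40 (y) mm, split through its middle by a straight slot 10 mm wide and 7 mm deep that runs right through along x; a blue mark low on the wall shows each end of the slot. Half a turn makes no difference.
- oil_mid (a point): Centre, half-way up (31 mm), of the small loose amber bottle with a black cap: 62 mm high, body 31 mm across up to 50 mm above its base, cap 24 mm across above that, about 0.055 kg. z along its axis.
- dropper: Loose white dropper bottle with a pointed white tip and a green band, 27 mm across, 66 mm high; origin at the centre of its underside. Leave alone.
- stain: Loose amber dropper bottle with a red rubber top, 42 mm across, 122 mm high; origin at the centre of its underside. Leave alone.
- dish: Loose pinkish petri dish, 61 mm across, 15 mm high; origin at the centre of its underside. Leave alone.

How it is judged (in metres and radians):
On the way, in this order (a step that is already met when the one before it is completed fails the run):
1. the empty cup is fully seated on the pan, slot over the bar, without being pressed hard (z of cup_mid in the frame of pan_centre below 0.0205 m and horizontal distance between cup_mid and pan_centre below 0.007 m and angle between cup_mid's own z axis and vertical below 0.06 rad and value of joint pan_sink below 0.006 m), for 0.3 s.
2. the tare key is held down with only the seated empty cup on the pan (z of cup_mid in the frame of pan_centre below 0.0205 m and horizontal distance between cup_mid and pan_centre below 0.007 m and angle between cup_mid's own z axis and vertical below 0.06 rad and value of joint tare above 0.0035 m and value of joint pan_sink below 0.005 m), for 0.5 s.
At the end, for the whole second after the job is handed in: The cup is fully seated on the pan (underside within 2.5 mm of the pan's face, within 7 mm of its centre, upright within 3 degrees), the amber bottle stands on the cup's floor upright within 7 degrees and within 16 mm of the cup's axis, the tare key is up, and everything is released and at rest (all of step 1 and horizontal distance between oil_mid and cup_mid below 0.016 m and z of oil_mid in the frame of cup_mid between 0.018 and 0.028 m and angle between oil_mid's own z axis and vertical below 0.12 rad and value of joint tare below 0.001 m and velocity of joint pan_sink below 0.01 m/s); the robot touches nothing.
It fails at once if the pan is overloaded: pushed down 10 mm or more (value of joint pan_sink above 0.01 m).
It fails at once if the pan is wrenched round by more than 0.15 rad (value of joint pan_twist above 0.15 rad or value of joint pan_twist below -0.15 rad).
It fails at once if the balance or its key is pushed with more than 25 N (contact force between balance and anything else above 25 N).
It fails at once if the tare key is pressed while the cup is not seated, or with the bottle in or over the cup (value of joint tare above 0.0025 m and (not (z of cup_mid in the frame of pan_centre below 0.0205 m and horizontal distance between cup_mid and pan_centre below 0.007 m and angle between cup_mid's own z axis and vertical below 0.06 rad) or horizontal distance between oil_mid and cup_mid below 0.04 m)).
It fails at once if another bottle or the dish is disturbed (distance of any of dropper, stain, dish from where it was at the start of the episode above 0.03 m or angle between any of dropper, stain's own z axis and vertical above 0.5 rad).
It also fails if it takes over 72 s, if anything falls off the work surface, if the arm or the gripper's body presses on something with over 40 N, if the wrist force passes 120 N, or if a joint passes its speed limit or range.

ROBOT

A 6-joint arm with a two-finger parallel gripper is mounted at the origin on a cart in front of the work surface, level with it; the furniture and walls round the work are solid. World frame = base frame: x ahead of the robot, y to its left, z up, the work surface at z = 0. Lengths are in mm, angles in rad, forces in N, time in s.
With the tool pointing down it reaches from about 375 to 750 mm from the base axis. Payload 9 kg.
Tool frame: the origin (TCP) lies midway between the tips of the shut fingers; the grasp point (between the pads) lies 19 mm behind it; y points along the fingers, x is the direction in which the jaws open and shut, and the axes are right-handed (so a half turn about y gives the same grasp; the last joint's range is limited). The gripper opens to 85 mm and grips with 20 to 120 N. Pads are 22 mm wide; open, the fingers measure 114 mm over their backs; the gripper's body (76 mm by 85 mm) begins 54 mm behind the grasp point. The pads swing forward as they close: fully open they stand 13 mm farther back than shut.
Start: joints at [0.894, 0.104, 0.097, 1.564, 0, 1.353], TCP at [265.733, 537.98, 231.331] pointing down, gripper open.
Joint ranges: [-2.99, 2.99], [-0.84, 1.86], [-1.1, 1.16], [-1.84, 2.11], [-1.51, 1.56], [-3.14, 3.14]. Speed limits (rad/s): [2.22, 2.22, 2.57, 3.14, 3.14, 3.14].

INTERFACE

Orientations are given as a unit quaternion [x, y, z, w].
In Python, from workcell import bot, viewer, models gives the robot as it stands. The module is installed in compiled form; this text tells all that it offers.
- The arm moves only by the tool step_arm, never from a script. Its argument "commands" is a list of rows, each a list of 7 numbers: the shift along the tool's x, y, z in units of 40 mm (1.0 is 40 mm), then the turn, a rotation vector about the tool's x, y, z in units of 8 degrees (1.0 is 8 degrees), then the finger opening in mm, from 0 to 85.4. In form: [[tx, ty, tz, wx, wy, wz, gripper], ...]. A call has 1 to 12 rows; each row shifts and turns the commanded pose from where the row before left it, along the tool's axes as they then stand; what a row does not reach is not made up. A row lasts 1/10 s, in which the tool goes at most 50 mm and 8.59 degrees, less where a joint would pass 70% of its speed; a pose out of reach is approached as far as the arm can. A call is refused whole if a number of a shift passes 1 or a number of a turn 1, either way. A call with a gripper value outside its range is refused whole. The fingers move at their own pace and stop on an object; the grip force is fixed at half the most. Time passes only in rows, so rows that do not move let the fingers close. It gives the time, the measured TCP pose, the force and the opening at its end, in the units of the state.
- bot.observe(): the state, without advancing time (a new reading comes with each control period).
- viewer.read_camera(name): name is "scene" or "top"; returns the picture (384x512x3 uint8, red, green, blue); there is no depth.
- viewer.camera_info(name): a dict with "K" (3x3 intrinsics, pixels), "R" (3x3) and "t" (3): a world point X has camera coordinates R X + t. Camera axes: x right, y down, z forward; pixel columns grow to the right and rows downward; lengths in mm; the calibration is good to about 2 mm. A picture is of the moment at which its call begins. camera_info takes no time and is no camera call.
- bot.hand_in(): hands the job in, once; it reports no verdict.
Trained networks look in the newest picture that a camera, given by its name, has taken for a name from the list of things; names that differ only in an ending like _2 or _b are one class to them, and where a whole thing is asked for, a point or a joint stands for the part that bears it (a point fixed in the world has none). Each returns a list of dicts, best first, with "conf" (0 to 1); they miss things now and then, are a little off and sometimes report something else, mostly with a low value. They report only what shows in the picture. A call takes as long as a camera call.
- models.boxes_of(camera, query): "extent" ([left, top, width, height] in pixels, round what is visible of it).
- models.trace(camera, query): "mask" (384x512 bool, what is visible of it) and "extent" ([left, top, width, height] in pixels, round what is visible of it).
- models.pinpoint(camera, query): "xy" ([column, row] in pixels: a listed point, or the origin of a listed thing).
The state is a dict: "time": time; "q": joint angles; "dq": joint speeds; "effort": joint torques, N m; "tool_pos": TCP position; "tool_rot": TCP orientation; "ft_force": force on the tool from outside, world axes, zero at the start; "ft_torque": the same for the moment, N m; "grip_width": finger opening in mm.
Only numpy, scipy, OpenCV 4.12 (cv2) and the standard library are available. Lean on these libraries where they do the work, as an engineer would, in place of code of your own. Each camera call takes 0.05 s, during which the arm holds its last target. There are 200 camera calls.

## Working session

There is one attempt and no reset: what is moved stays moved. The work goes in short steps, Python scripts to look and compute and a tool call to move; the robot and the scene stay as the last step left them, time stands still between calls to the robot, and variables do not carry over. Pictures are saved under pics/ and viewed, about 8 in all and at most 12, crops included, and the job is handed in when it is done.

Besides the shell and the picture viewer there is one more tool, called after "Request:" by a JSON object that holds its "fn" and its "kwargs", one argument or row to a line. step_arm: Moves the arm, as the interface text tells. Its arguments: {"type":"object","properties":{"commands":{"type":"array"}},"required":["commands"]}

```bash
mkdir -p pics; cat > h.py <<'E'
import numpy as np, cv2
from scipy.spatial.transform import Rotation as Ro
from workcell import bot, viewer, models
def cam(n):
    i=viewer.camera_info(n); return np.array(i["K"]),np.array(i["R"]),np.array(i["t"]).ravel()
def atz(n,uv,z):
    K,R,t=cam(n); d=R.T@np.linalg.solve(K,[uv[0],uv[1],1.]); c=-R.T@t
    return c+d*(z-c[2])/d[2]
def proj(n,X):
    K,R,t=cam(n); p=K@(R@np.array(X,float)+t); return p[:2]/p[2]
def save(n,f,crop=None,s=1):
    im=viewer.read_camera(n)[:,:,::-1]
    if crop: x,y,w,h=crop; im=im[y:y+h,x:x+w]
    cv2.imwrite('pics/'+f,cv2.resize(im,None,fx=s,fy=s,interpolation=cv2.INTER_CUBIC))
E
python3 - <<'E'
from h import *
a=viewer.read_camera("scene");b=viewer.read_camera("top")
cv2.imwrite('pics/s.png',a[:,:,::-1]);cv2.imwrite('pics/t.png',b[:,:,::-1])
for n in("scene","top"):
    K,R,t=cam(n);print(n,K[0,0],(-R.T@t).round(),R[2].round(2))
    for q,z in(("balance",0),("pan_centre",60),("tare_top",50),("cup_mid",18),("cup_foot",0),("oil_mid",31),("dropper",0),("stain",0),("dish",0)):
        for r in models.pinpoint(n,q)[:2]: print(q,round(r["conf"],2),np.round(r["xy"],1),atz(n,r["xy"],z).round(1))
s=bot.observe();print(s["time"],s["tool_rot"],s["ft_force"])
print(Ro.from_quat(s["tool_rot"]).as_matrix().round(3))
E
```

```text
scene 438.6521015173706 [-596.  635.  599.] [ 0.81 -0.45 -0.38]
balance 0.88 [321.8 195.9] [ 501.1 -237.9    0. ]
pan_centre 0.47 [317.8 177.6] [ 524.7 -234.1   60. ]
tare_top 0.38 [345.5 175.7] [ 514.1 -347.5   50. ]
cup_foot 0.84 [154.5 231.4] [523.8 342.9   0. ]
oil_mid 0.63 [202.9 217.3] [483.3 208.2  31. ]
dropper 0.65 [232.3 215.5] [510.3  99.9   0. ]
stain 0.62 [109.9 260. ] [427.4 488.9   0. ]
stain 0.43 [237.  213.8] [514.2  81.6   0. ]
top 497.6292670518258 [ 191.   59. 1724.] [ 0.17 -0.01 -0.99]
balance 0.82 [329.5 194.3] [ 504.8 -239.2    0. ]
pan_centre 0.59 [332.8 184.8] [ 526.7 -241.4   60. ]
tare_top 0.74 [122.6 217.6] [422.7 473.8  50. ]
tare_top 0.39 [352.7 207.1] [ 450.5 -308.1   50. ]
cup_mid 0.52 [162.7 192.7] [513.1 345.2  18. ]
cup_foot 0.74 [161.6 197.8] [498.4 351.8   0. ]
cup_foot 0.33 [164.4 192.1] [518.6 342.3   0. ]
oil_mid 0.61 [205.6 199.8] [484.3 194.9  31. ]
dropper 0.44 [237.3 196.8] [499.2  86.    0. ]
dropper 0.43 [352.4 205.8] [ 462.9 -318.2    0. ]
stain 0.59 [120.7 219.5] [423.1 492.6   0. ]
dish 0.76 [377.7 240.1] [ 341.3 -400.8    0. ]
1.0 [-0.60058498 -0.37325396  0.37315758  0.60061017] [-0.19258597 -0.164378   -0.01443305]
[[ 0.443  0.    -0.897]
 [ 0.897  0.     0.443]
 [ 0.    -1.    -0.   ]]
```

View pics/s.png

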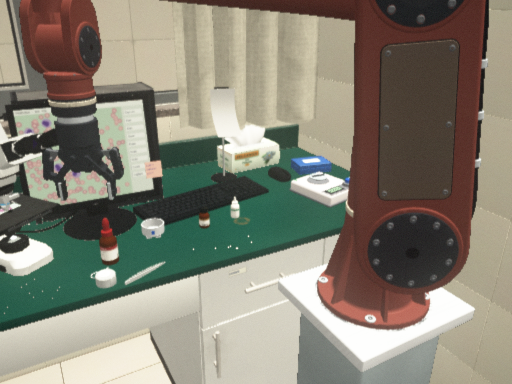

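View pics/t.png

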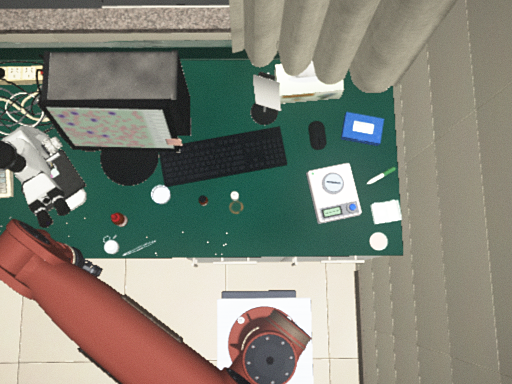

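The scene view shows the cup at (152,228), oil bottle at (204,218), dropper at (235,208) and balance at (322,188). In the top view the cup is at (161,194), oil at (203,200), pan at (332,183) and key at (352,208), and the bar is visible.

```bash
python3 - <<'E'
from h import *
b=viewer.read_camera("top")[:,:,::-1];a=viewer.read_camera("scene")[:,:,::-1]
u=lambda im,x,y,w,h,s:cv2.resize(im[y:y+h,x:x+w],None,fx=s,fy=s,interpolation=cv2.INTER_CUBIC)
A=u(b,302,160,64,64,6);B=u(b,142,178,64,32,6);C=u(a,130,210,64,32,6)
cv2.imwrite('pics/z.png',np.hstack([A,np.vstack([B,C])]))
for n in("top","scene"):
  for q in("cup_mid","oil_mid","balance","dropper"):
    r=models.trace(n,q)
    for k in r[:2]:
        m=k["mask"];v=np.argwhere(m).mean(0)[::-1] if m.any() else 0
        print(n,q,round(k["conf"],2),np.round(k["extent"],1),np.round(v,1))
        if q=="balance" and n=="top":
            print(cv2.minAreaRect(np.argwhere(m)[:,::-1].astype(np.float32)))
E
```

```text
top cup_mid 0.62 [151.5 185.4  17.9  20.6] [160.  194.7]
top oil_mid 0.61 [231.9 194.    4.9   8.5] [233.5 195.9]
top balance 0.91 [307.6 163.8  52.1  62.2] [332.9 193.5]
((332.892578125, 193.3059539794922), (54.424476623535156, 46.734519958496094), 77.7352294921875)
top dropper 0.48 [231.2 193.2   6.8   8. ] [233.6 195.9]
scene cup_mid 0.65 [141.4 218.1  22.7  20.6] [152.3 228. ]
scene cup_mid 0.54 [310.1 171.8  15.6   9.3] [318.1 176.3]
scene oil_mid 0.74 [197.5 205.7  13.9  20.5] [203.7 217.4]
scene balance 0.81 [286.5 171.6  64.7  37.6] [321.6 188.9]
scene dropper 0.47 [230.4 198.3  11.1  22.8] [234.3 209.2]
```

View pics/z.png

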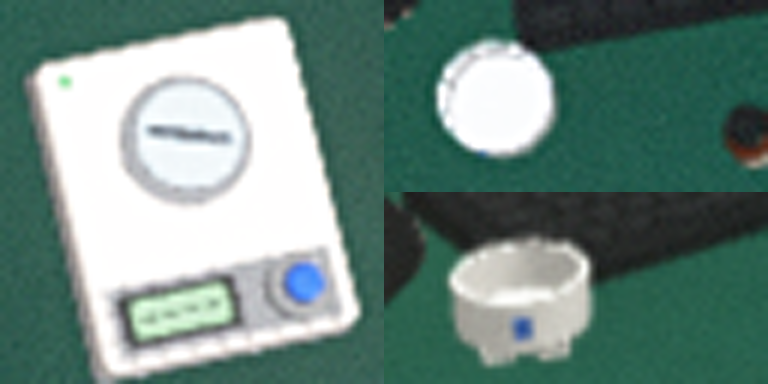

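The crop shows the cup rim centred at top px (160.8,194.2). One slot mark is at top (158.5,203.3) and scene (153,232.5). The pan is centred at (333.2,183.2), with the bar running from about (326.7,181.5) to (340.7,183), and the key is at (352.7,207.2).

```bash
python3 - <<'E'
from h import *
f=lambda x,y:(302+x/6,160+y/6)
P=[atz("top",f(*p),44) for p in((38,72),(288,20),(355,320),(105,378))]
print([p.round(0) for p in P]); c=np.mean(P,0); print("bal c",c)
for i,j in((2,1),(3,0),(2,3),(1,0)): d=P[j]-P[i];print(np.linalg.norm(d).round(1),np.degrees(np.arctan2(d[1],d[0])).round(1))
pan=atz("top",f(187,139),60);key=atz("top",f(304,283),50)
print("pan",pan,"key",key); d=pan-key; print("exp vec ang", np.degrees(np.arctan2(d[1],d[0])-np.arctan2(43,96)),np.hypot(d[0],d[1]))
a=atz("top",f(148,129),63);b=atz("top",f(232,138),63);d=a-b;print("bar",a,b,np.hypot(*d[:2]),np.degrees(np.arctan2(d[1],d[0])))
print("cup top rim",atz("top",(160.8,194.2),36)); 
print("mark top",atz("top",(158.5,203.3),13),"mark scene",atz("scene",(153,232.5),13))
# scene rim ellipse centre: crop (519,272)
print("cup rim scene",atz("scene",(130+(519-384)/6,210+(274-192)/6),36))
print("key scene",atz("scene",(347,181),50),"pan scene",atz("scene",(318.1,177.5),60))
print("oil scene", atz("scene",(203.7,217.4),30),"oil top cap",atz("top",(142+(745-384)/6,178+124/6),62))
print("drop",atz("scene",(234.3,209.2),33))
# tool IK sanity: base angle
E
```

```text
[array([ 576., -161.,   44.]), array([ 605., -307.,   44.]), array([ 430., -337.,   44.]), array([ 398., -194.,   44.])]
bal c [ 502.22098239 -249.85334591   44.        ]
178.4 9.8
181.1 10.3
147.2 102.4
148.9 101.4
pan [ 532.41176052 -242.84719725   60.        ] key [ 450.27004783 -307.97222383   50.        ]
exp vec ang 14.280295723827233 104.82618971606439
bar [ 537.82099805 -220.31255511   63.        ] [ 532.11918042 -267.95998625   63.        ] 47.98737770256395 83.1760448839097
cup top rim [504.54110218 348.61046293  36.        ]
mark top [476.71467866 359.95843744  13.        ] mark scene [495.12172864 354.84482422  13.        ]
cup rim scene [503.91246484 351.60273342  36.        ]
key scene [ 471.68726951 -318.78691608   50.        ] pan scene [ 525.02387208 -235.58558451   60.        ]
oil scene [483.47596736 205.64580048  30.        ] oil top cap [482.8904116  204.02530548  62.        ]
drop [485.42685874 104.84454473  33.        ]
```

Request:
{"fn": "step_arm", "kwargs": {
  "commands": [
    [-0.2, 0, -0.93, 0, 0, 0, 85],
    [-0.2, 0, -0.93, 0, 0, 0, 85],
    [-0.2, 0, -0.93, 0, 0, 0, 85],
    [-0.2, 0, -0.93, 0, 0, 0, 85],
    [-0.2, 0, -0.93, 0, 0, 0, 85],
    [-0.2, 0, -0.93, 0, 0, 0, 85],
    [-0.2, 0, -0.93, 0, 0, 0, 85],
    [-0.2, 0, -0.93, 0, 0, 0, 85],
    [0, 0, 0, 0, -0.83, 0, 85],
    [0, 1, 0, 0, -0.83, 0, 85],
    [0, 1, 0, 0, -0.83, 0, 85],
    [0, 1, 0, 0, 0, 0, 85]
  ]
}}

```text
time: 2.7
tool_pos: [504.4, 348.7, 110.2]
tool_rot: [0.526, 0.473, -0.472, -0.526]
ft_force: [-1.1, 0.2, 0.5]
grip_width: 84.9
```

```bash
python3 - <<'E'
from h import *
b=viewer.read_camera("top")[:,:,::-1];a=viewer.read_camera("scene")[:,:,::-1]
u=lambda im,x,y,w,h,s:cv2.resize(im[y:y+h,x:x+w],None,fx=s,fy=s,interpolation=cv2.INTER_CUBIC)
cv2.imwrite('pics/g.png',np.hstack([u(b,115,155,90,70,4.4),u(a,105,140,90,110,2.8)]))
E
```

Request:
{"fn": "step_arm", "kwargs": {
  "commands": [
    [0, 0.9, 0, 0, 0, 0, 85],
    [0, 0.9, 0, 0, 0, 0, 85],
    [0, 0.9, 0, 0, 0, 0, 85],
    [0, 0, 0, 0, 0, 0, 85],
    [0, 0, 0, 0, 0, 0, 60],
    [0, 0, 0, 0, 0, 0, 55],
    [0, 0, 0, 0, 0, 0, 55],
    [0, 0, 0, 0, 0, 0, 55],
    [0, 0, 0, 0, 0, 0, 55],
    [0, 0, 0, 0, 0, 0, 55]
  ]
}}

```text
time: 3.8
tool_pos: [506.7, 350.0, 7.6]
tool_rot: [0.528, 0.473, -0.47, -0.526]
ft_force: [-2.0, 0.2, 7.7]
grip_width: 61.3
```

Request:
{"fn": "step_arm", "kwargs": {
  "commands": [
    [0, -0.3, 0, 0, 0, 0, 55],
    [0, -0.9, 0, 0, 0, 0, 55],
    [0, -0.9, 0, 0, 0, 0, 55],
    [0, -0.9, 0, 0, 0, 0, 55],
    [0, 0, 0, 0, 0, 0, 55],
    [0, 0, 0, 0, 0, 0, 55]
  ]
}}

```text
time: 4.4
tool_pos: [505.3, 349.3, 126.0]
tool_rot: [0.527, 0.473, -0.47, -0.527]
ft_force: [-0.6, -0.5, -1.9]
grip_width: 61.0
```

```bash
python3 - <<'E'
from h import *
s=bot.observe();print(s["time"],s["tool_pos"],s["ft_force"],s["ft_torque"],s["grip_width"])
b=viewer.read_camera("top")[:,:,::-1];a=viewer.read_camera("scene")[:,:,::-1]
u=lambda im,x,y,w,h,s:cv2.resize(im[y:y+h,x:x+w],None,fx=s,fy=s,interpolation=cv2.INTER_CUBIC)
cv2.imwrite('pics/g.png',np.hstack([u(b,120,160,70,60,6),u(a,115,170,60,60,6)]))
for q in("cup_mid","cup_foot"):
    for r in models.pinpoint("scene",q)[:2]: print(q,r["conf"],r["xy"])
E
```

```text
4.4 [505.34059358 349.26688874 125.95173904] [-0.58000646 -0.51548792 -1.85405808] [ 0.00887027 -0.01657782 -0.02742702] 60.95515059046196
cup_mid 0.56 [153.1, 190.9]
cup_foot 0.94 [150.3, 194.3]
```

View pics/g.png

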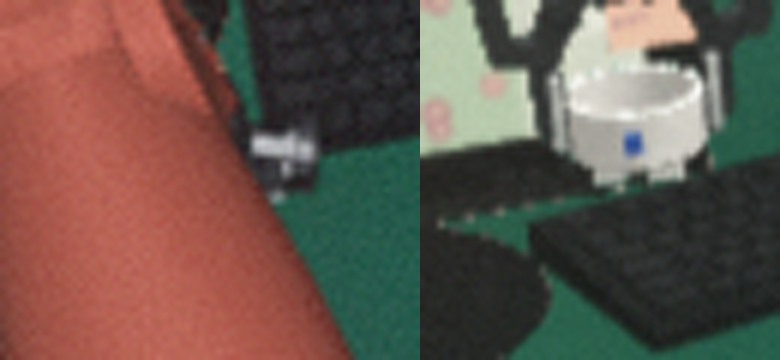

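The cup is held upright with its blue mark facing the scene camera, which puts the slot at about 162° in world. I'll take a closer look at the pan and bar before carrying it over.

```bash
python3 - <<'E'
from h import *
b=viewer.read_camera("top")[:,:,::-1];a=viewer.read_camera("scene")[:,:,::-1]
u=lambda im,x,y,w,h,s:cv2.resize(im[y:y+h,x:x+w],None,fx=s,fy=s,interpolation=cv2.INTER_LANCZOS4)
cv2.imwrite('pics/p.png',np.hstack([u(b,318,170,30,30,13),u(a,302,163,30,30,13)]))
g=cv2.cvtColor(b,cv2.COLOR_BGR2GRAY);print(g[176:190,323:344])
# predicted overlays
for c in((532,-244),(535,-245)):
  for n in("top","scene"):
    print(c,n,proj(n,(*c,60)).round(1))
E
```

```text
[[252 217 188 195 233 248 250 248 248 248 248 247 247 250 249 244 220 198
  242 255 255]
 [230 188 194 228 247 249 249 247 247 246 248 247 248 247 248 248 241 216
  198 253 255]
 [201 185 215 248 251 250 248 248 248 248 248 247 246 248 248 248 250 241
  214 232 255]
 [190 190 239 250 253 249 250 250 249 249 249 250 249 247 249 248 248 249
  228 207 253]
 [189 187 245 248 243 243 246 247 246 247 249 251 249 250 252 250 250 248
  241 213 234]
 [190 206 249 210 137 139 162 167 167 179 216 223 213 234 249 243 243 248
  250 224 217]
 [189 202 244 229 188 165 174 167 146 124 128 129 124 144 173 178 171 220
  253 231 202]
 [186 199 247 254 254 247 240 239 223 205 192 191 194 184 167 172 172 208
  246 221 202]
 [195 207 245 252 252 250 250 252 253 254 254 254 254 254 245 240 237 240
  244 217 196]
 [191 194 234 249 250 249 248 248 250 250 250 250 250 250 249 250 251 251
  246 216 211]
 [190 196 218 245 249 250 248 247 247 247 247 247 249 247 247 248 249 248
  233 199 224]
 [180 188 195 226 247 250 249 248 249 250 247 246 248 248 248 249 252 246
  213 193 234]
 [190 192 190 185 236 251 249 249 249 250 246 249 248 249 248 250 252 233
  200 208 253]
 [237 200 190 193 209 237 244 249 250 250 250 249 250 251 249 244 221 200
  200 242 255]]
(532, -244) top [333.5 183.3]
(532, -244) scene [318.9 176.4]
(535, -245) top [333.8 182.4]
(535, -245) scene [318.6 176.1]
```

View pics/p.png

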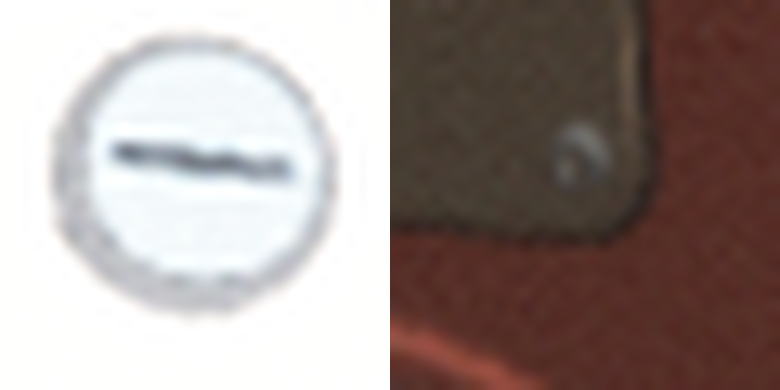

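Request:
{"fn": "step_arm", "kwargs": {
  "commands": [
    [-0.97, 0, -0.16, 0, 0, 0, 55],
    [-0.97, 0, -0.16, 0, 0, 0, 55],
    [-0.97, 0, -0.16, 0, 0, 0, 55],
    [-0.97, 0, -0.16, 0, 0, 0, 55],
    [-0.97, 0, -0.16, 0, 0, 0, 55],
    [-0.97, 0, -0.16, 0, 0, 0, 55],
    [-0.97, 0, -0.16, 0, 0, 0, 55],
    [-0.97, 0, -0.16, 0, 0, 0, 55],
    [-0.97, 0, -0.16, 0, 0, 0, 55],
    [-0.97, 0, -0.16, 0, 0, 0, 55],
    [-0.97, 0, -0.16, 0, 0, 0, 55],
    [-0.97, 0, -0.16, 0, 0, 0, 55]
  ]
}}

```text
time: 5.9
tool_pos: [528.4, -123.9, 122.8]
tool_rot: [-0.527, -0.471, 0.471, 0.527]
ft_force: [1.6, 1.0, -1.0]
grip_width: 61.4
```

Request:
{"fn": "step_arm", "kwargs": {
  "commands": [
    [-0.97, 0, -0.16, 0, 0, 0, 55],
    [-0.97, 0, -0.16, 0, 0, 0, 55],
    [0, 0, 0, 0, 0.98, 0, 55],
    [0, 0, 0, 0, 0.98, 0, 55],
    [0, 0, 0, 0, 0.98, 0, 55],
    [0, 0, 0, 0, 0.98, 0, 55],
    [0, 0, 0, 0, 0.98, 0, 55],
    [0, 0, 0, 0, 0.98, 0, 55],
    [0, 0, 0, 0, 0.98, 0, 55],
    [0, 0, 0, 0, 0.98, 0, 55],
    [0, 0, 0, 0, 0.98, 0, 55],
    [0, 0, 0, 0, 0, 0, 55]
  ]
}}

```text
time: 7.1
tool_pos: [532.7, -200.8, 122.7]
tool_rot: [-0.702, -0.08, 0.08, 0.703]
ft_force: [0.8, -0.1, -1.1]
grip_width: 61.2
```

```bash
cat >> h.py <<'E'
def st():
    s=bot.observe();x=Ro.from_quat(s["tool_rot"]).as_matrix()
    print(round(s["time"],2),"pos",s["tool_pos"].round(1) if hasattr(s["tool_pos"],'round') else np.round(s["tool_pos"],1),"yaw",np.degrees(np.arctan2(x[1,0],x[0,0])).round(1),"tilt",np.degrees(np.arccos(-x[2,1])).round(2),"F",np.round(s["ft_force"],2),"T",np.round(s["ft_torque"],3),"w",round(s["grip_width"],1))
    return s,x
def to(p,yaw=None):
    s,x=st(); d=x.T@(np.array(p)-s["tool_pos"])/40; print("units",d.round(3))
E
python3 -c "
from h import *
to((535,-243.5,90))"
```

```text
7.1 pos [ 532.7 -200.8  122.7] yaw 13.0 tilt 0.06 F [ 0.84 -0.07 -1.08] T [-0.014  0.028  0.006] w 61.2
units [-0.183  0.817 -1.054]
```

Request:
{"fn": "step_arm", "kwargs": {
  "commands": [
    [-0.09, 0, -0.53, 0, 0, 0, 55],
    [-0.09, 0, -0.53, 0, 0, 0, 55],
    [0, 0.4, 0, 0, 0.5, 0, 55],
    [0, 0.4, 0, 0, 0.5, 0, 55],
    [0, 0, 0, 0, 0, 0, 55],
    [0, 0, 0, 0, 0, 0, 55]
  ]
}}

```text
time: 7.7
tool_pos: [535.3, -243.6, 91.1]
tool_rot: [-0.706, -0.033, 0.033, 0.707]
ft_force: [-0.1, 0.1, -0.9]
grip_width: 61.2
```

```bash
python3 -c "
from h import *
to((535,-243.5,80))
b=viewer.read_camera('top')[:,:,::-1];a=viewer.read_camera('scene')[:,:,::-1]
u=lambda im,x,y,w,h,s:cv2.resize(im[y:y+h,x:x+w],None,fx=s,fy=s,interpolation=cv2.INTER_CUBIC)
cv2.imwrite('pics/q.png',np.hstack([u(b,297,150,75,75,5),u(a,280,130,75,75,5)]))"
```

```text
7.7 pos [ 535.3 -243.6   91.1] yaw 5.3 tilt 0.06 F [-0.15  0.08 -0.85] T [-0.05  -0.019  0.023] w 61.2
units [-0.007  0.279  0.004]
```

View pics/q.png

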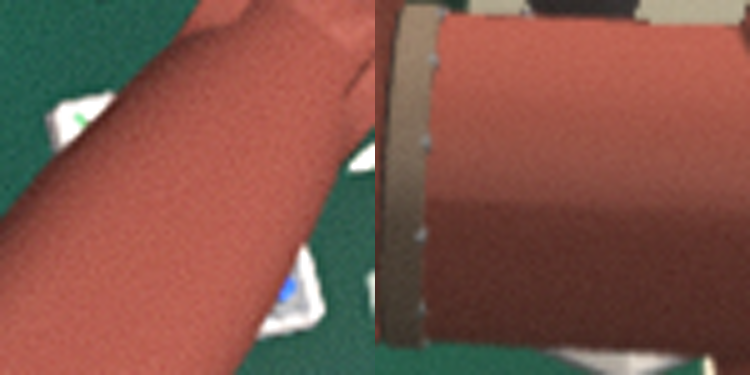

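The arm hides the pan from both cameras, so from here I go by force.

Request:
{"fn": "step_arm", "kwargs": {
  "commands": [
    [0, 0.2, 0, 0, 0, 0, 55],
    [0, 0.19, 0, 0, 0, 0, 55],
    [0, 0, 0, 0, 0, 0, 55],
    [0, 0, 0, 0, 0, 0, 55]
  ]
}}

```text
time: 8.2
tool_pos: [535.4, -243.7, 75.3]
tool_rot: [-0.706, -0.031, 0.032, 0.707]
ft_force: [-0.2, -0.5, -0.6]
grip_width: 61.1
```

Request:
{"fn": "step_arm", "kwargs": {
  "commands": [
    [0, 0.025, 0, 0, 0, 0, 55],
    [0, 0.025, 0, 0, 0, 0, 55],
    [0, 0, 0, 0, 0, 0, 55],
    [0, 0, 0, 0, 0, 0, 55]
  ]
}}

```text
time: 8.6
tool_pos: [535.6, -243.9, 73.8]
tool_rot: [0.706, 0.031, -0.031, -0.706]
ft_force: [0.1, -0.4, -1.5]
grip_width: 60.9
```

Request:
{"fn": "step_arm", "kwargs": {
  "commands": [
    [0, 0.025, 0, 0, 0, 0, 55],
    [0, 0.025, 0, 0, 0, 0, 55],
    [0, 0, 0, 0, 0, 0, 55],
    [0, 0, 0, 0, 0, 0, 55]
  ]
}}

```text
time: 9.0
tool_pos: [535.5, -243.9, 71.6]
tool_rot: [-0.706, -0.031, 0.031, 0.706]
ft_force: [-0.7, 0.1, -1.8]
grip_width: 61.3
```

Request:
{"fn": "step_arm", "kwargs": {
  "commands": [
    [0, 0.025, 0, 0, 0, 0, 55],
    [0, 0, 0, 0, 0, 0, 55],
    [0, 0, 0, 0, 0, 0, 55]
  ]
}}

```text
time: 9.3
tool_pos: [535.6, -243.9, 70.7]
tool_rot: [-0.706, -0.031, 0.031, 0.706]
ft_force: [0.9, -0.1, -1.5]
grip_width: 61.1
```

```bash
python3 -c "
from h import *
st();viewer.read_camera('top');st();viewer.read_camera('top');st()"
```

```text
9.3 pos [ 535.6 -243.9   70.7] yaw 5.1 tilt 0.01 F [ 0.91 -0.1  -1.54] T [-0.027  0.017  0.102] w 61.1
9.35 pos [ 535.6 -243.9   70.7] yaw 5.1 tilt 0.01 F [-0.64  0.18 -1.44] T [ 0.071  0.01  -0.023] w 61.1
9.4 pos [ 535.6 -243.9   70.7] yaw 5.1 tilt 0.01 F [ 0.21 -0.61 -1.68] T [ 0.034  0.024 -0.011] w 60.8
```

Request:
{"fn": "step_arm", "kwargs": {
  "commands": [
    [0, 0.025, 0, 0, 0, 0, 55],
    [0, 0, 0, 0, 0, 0, 55],
    [0, 0, 0, 0, 0, 0, 55]
  ]
}}

```text
time: 9.7
tool_pos: [535.6, -243.9, 69.6]
tool_rot: [-0.706, -0.031, 0.031, 0.706]
ft_force: [-0.5, -0.1, -0.4]
grip_width: 61.0
```

Request:
{"fn": "step_arm", "kwargs": {
  "commands": [
    [0, 0.025, 0, 0, 0, 0, 55],
    [0, 0, 0, 0, 0, 0, 55],
    [0, 0, 0, 0, 0, 0, 55]
  ]
}}

```text
time: 10.0
tool_pos: [535.6, -243.9, 68.6]
tool_rot: [-0.706, -0.031, 0.031, 0.706]
ft_force: [0.5, -0.1, -0.9]
grip_width: 61.3
```

Request:
{"fn": "step_arm", "kwargs": {
  "commands": [
    [0, 0.025, 0, 0, 0, 0, 55],
    [0, 0, 0, 0, 0, 0, 55],
    [0, 0, 0, 0, 0, 0, 55]
  ]
}}

```text
time: 10.3
tool_pos: [535.6, -243.9, 67.7]
tool_rot: [-0.706, -0.031, 0.031, 0.706]
ft_force: [-0.7, -0.2, -0.0]
grip_width: 61.1
```

Request:
{"fn": "step_arm", "kwargs": {
  "commands": [
    [0, 0.025, 0, 0, 0, 0, 55],
    [0, 0, 0, 0, 0, 0, 55],
    [0, 0, 0, 0, 0, 0, 55]
  ]
}}

```text
time: 10.6
tool_pos: [535.7, -243.9, 66.8]
tool_rot: [0.706, 0.031, -0.031, -0.706]
ft_force: [0.7, 0.2, -0.5]
grip_width: 61.4
```

```bash
python3 -c "
from h import *
for i in range(4): st();viewer.read_camera('top')"
```

```text
10.6 pos [ 535.7 -243.9   66.8] yaw 5.1 tilt 0.01 F [ 0.74  0.18 -0.51] T [-0.004  0.009  0.031] w 61.4
10.65 pos [ 535.7 -243.9   66.8] yaw 5.1 tilt 0.01 F [0.2  0.14 0.12] T [ 0.048 -0.046  0.017] w 60.9
10.7 pos [ 535.7 -243.9   66.8] yaw 5.1 tilt 0.01 F [ 0.38  0.14 -0.81] T [ 0.017 -0.03   0.011] w 61.2
10.75 pos [ 535.6 -243.9   66.8] yaw 5.1 tilt 0.01 F [ 0.21  0.33 -0.96] T [-0.022  0.021  0.003] w 61.2
```

Request:
{"fn": "step_arm", "kwargs": {
  "commands": [
    [0, 0.025, 0, 0, 0, 0, 55],
    [0, 0, 0, 0, 0, 0, 55],
    [0, 0, 0, 0, 0, 0, 55]
  ]
}}

```text
time: 11.1
tool_pos: [535.7, -243.9, 65.7]
tool_rot: [-0.706, -0.031, 0.031, 0.706]
ft_force: [-0.7, 0.2, 1.2]
grip_width: 60.8
```

```bash
python3 -c "
from h import *
for i in range(4): st();viewer.read_camera('top')"
```

```text
11.1 pos [ 535.7 -243.9   65.7] yaw 5.1 tilt 0.01 F [-0.66  0.16  1.22] T [ 0.078 -0.012  0.001] w 60.8
11.15 pos [ 535.7 -243.9   65.8] yaw 5.1 tilt 0.01 F [-1.16  0.02  0.78] T [ 0.092 -0.05  -0.012] w 61.3
11.2 pos [ 535.7 -243.9   65.8] yaw 5.1 tilt 0.01 F [-0.02 -0.31  1.17] T [0.028 0.013 0.025] w 61.4
11.25 pos [ 535.6 -243.9   65.7] yaw 5.1 tilt 0.01 F [ 0.33 -0.38  1.48] T [ 0.102 -0.047  0.051] w 61.1
```

```bash
python3 -c "
from h import *
# at the lift picture: TCP z ~125..123 ; measured foot bottom front ~(151.5,200.2), rim ellipse centre
for zz in (114,116,118,120,124): print(zz, proj('scene',(505-21,349.5+5,zz)).round(1), 'rim c',proj('scene',(505,349.5,zz+36)).round(1))
im=cv2.imread('pics/g.png')[:, 420:]
print('rim crop rows: see g.png; rim top row ~65 bottom ~115 -> centre', 170+90/6-.4)"
```

```text
114 [151.2 201. ] rim c [149.5 185.7]
116 [151.1 200.3] rim c [149.5 185.1]
118 [151.  199.7] rim c [149.4 184.4]
120 [151. 199.] rim c [149.3 183.7]
124 [150.8 197.6] rim c [149.2 182.3]
rim crop rows: see g.png; rim top row ~65 bottom ~115 -> centre 184.6
```

Contact came at TCP z ≈ 68, so the underside is at about 60.4 mm. That matches seated (60); riding on the bar would be 66. I'll ease off, release and back away to look.

Request:
{"fn": "step_arm", "kwargs": {
  "commands": [
    [0, -0.03, 0, 0, 0, 0, 55],
    [0, 0, 0, 0, 0, 0, 61],
    [0, 0, 0, 0, 0, 0, 66],
    [0, 0, 0, 0, 0, 0, 75],
    [0, 0, 0, 0, 0, 0, 85],
    [0, 0, 0, 0, 0, 0, 85],
    [0, -0.5, 0, 0, 0, 0, 85],
    [0, -1, 0, 0, 0, 0, 85],
    [0, -1, 0, 0, 0, 0, 85],
    [0, -1, 0, 0, 0, 0, 85]
  ]
}}

```text
time: 12.3
tool_pos: [535.3, -243.7, 208.3]
tool_rot: [-0.706, -0.031, 0.031, 0.706]
ft_force: [1.5, -0.5, 0.8]
grip_width: 85.0
```

```bash
python3 -c "
from h import *
s,x=st();print(s['q'])
to((447,-305,150))"
```

```text
12.3 pos [ 535.3 -243.7  208.3] yaw 5.1 tilt 0.01 F [ 1.52 -0.51  0.83] T [-0.042 -0.019 -0.012] w 85.0
[-6.49432539e-01  6.45476235e-02  1.40362746e-02  1.52049173e+00
  6.23201110e-05  8.32855528e-01]
12.3 pos [ 535.3 -243.7  208.3] yaw 5.1 tilt 0.01 F [ 1.52 -0.51  0.83] T [-0.042 -0.019 -0.012] w 85.0
units [-2.335  1.459 -1.331]
```

Request:
{"fn": "step_arm", "kwargs": {
  "commands": [
    [0, 0, 1, 0, 0, 0, 85],
    [0, 0, 1, 0, 0, 0, 85],
    [0, 0, 1, 0, 0, 0, 85],
    [0, 0, 1, 0, 0, 0, 85],
    [0, 0, 1, 0, 0, 0, 85],
    [0, 0, 1, 0, 0, 0, 85],
    [0, 0, 1, 0, 0, 0, 85],
    [0, 0, 1, 0, 0, 0, 30]
  ]
}}

```text
time: 13.1
tool_pos: [507.0, 76.4, 207.1]
tool_rot: [-0.706, -0.031, 0.031, 0.706]
ft_force: [0.1, 0.0, -0.8]
grip_width: 72.7
```

```bash
python3 -c "
from h import *
st()
b=viewer.read_camera('top')[:,:,::-1];a=viewer.read_camera('scene')[:,:,::-1]
u=lambda im,x,y,w,h,s:cv2.resize(im[y:y+h,x:x+w],None,fx=s,fy=s,interpolation=cv2.INTER_CUBIC)
cv2.imwrite('pics/r.png',np.hstack([u(b,302,160,64,64,6),u(a,284,155,64,64,6)]))
for n in('top','scene'):
  for q in('cup_mid','cup_foot'):
    for r in models.pinpoint(n,q)[:1]: print(n,q,r['conf'],np.round(r['xy'],1),atz(n,r['xy'],78 if q=='cup_mid' else 60).round(1))
for c in((535.5,-244),): print(proj('top',(*c,96)),proj('scene',(*c,96)),proj('scene',(*c,68)))"
```

```text
13.1 pos [507.   76.4 207.1] yaw 5.1 tilt 0.03 F [ 0.14  0.   -0.85] T [-0.005 -0.018 -0.024] w 72.7
top cup_mid 0.55 [338.4 179.3] [ 541.9 -257.9   78. ]
top cup_foot 0.77 [336.1 181.1] [ 539.5 -253.2   60. ]
[335.33276237 180.07513239] [318.87520177 166.28506412] [318.38914801 173.95322502]
```

View pics/r.png

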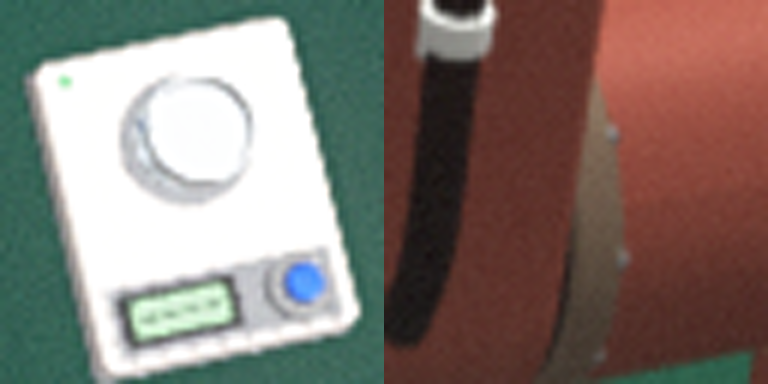

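Request:
{"fn": "step_arm", "kwargs": {
  "commands": [
    [-0.37, 0, 0.92, 0, 0, 0, 60],
    [-0.37, 0, 0.92, 0, 0, 0, 60],
    [-0.37, 0, 0.92, 0, 0, 0, 60],
    [-0.37, 0, 0.92, 0, 0, 0, 60],
    [-0.37, 0, 0.92, 0, 0, 0, 60],
    [-0.37, 0, 0.92, 0, 0, 0, 60],
    [-0.37, 0, 0.92, 0, 0, 0, 60],
    [-0.37, 0, 0.92, 0, 0, 0, 60],
    [-0.37, 0, 0.92, 0, 0, 0, 60],
    [-0.37, 0, 0.92, 0, 0, 0, 60],
    [-0.37, 0, 0.92, 0, 0, 0, 60],
    [-0.37, 0, 0.92, 0, 0, 0, 60]
  ]
}}

```text
time: 14.6
tool_pos: [291.8, 499.6, 206.9]
tool_rot: [0.706, 0.031, -0.03, -0.706]
ft_force: [1.9, 0.3, 0.3]
grip_width: 59.8
```

```bash
python3 -c "
from h import *
st()
b=viewer.read_camera('top')[:,:,::-1];a=viewer.read_camera('scene')[:,:,::-1]
u=lambda im,x,y,w,h,s:cv2.resize(im[y:y+h,x:x+w],None,fx=s,fy=s,interpolation=cv2.INTER_CUBIC)
B=np.clip((u(b,319,168,30,30,13).astype(float)-150)*2.4,0,255).astype(np.uint8)
A=u(a,300,155,30,30,13)
# predicted rim+base outline for cup at 535.5,-244 seated
A2=A.copy();B2=B.copy()
for z,r,col in((96,31.5,(0,0,255)),(68,31.5,(0,160,0))):
  for t in np.linspace(0,6.28,60):
    X=(535.5+r*np.cos(t),-244+r*np.sin(t),z)
    for I,n,o in((A2,'scene',(300,155)),(B2,'top',(319,168))):
      p=(proj(n,X)-o+.5)*13; cv2.circle(I,tuple(int(v) for v in p),1,col,-1)
for n in ('scene',):
  for q in('cup_mid','cup_foot'):
    for r in models.pinpoint(n,q)[:1]: print(n,q,r['conf'],np.round(r['xy'],1))
cv2.imwrite('pics/r2.png',cv2.resize(np.vstack([np.hstack([B,B2]),np.hstack([A,A2])]),(600,600),interpolation=cv2.INTER_AREA))"
```

```text
14.6 pos [291.8 499.6 206.9] yaw 5.0 tilt 0.02 F [1.89 0.29 0.27] T [ 0.007 -0.02  -0.03 ] w 59.8
scene cup_mid 0.59 [320.3 170.3]
scene cup_foot 0.69 [321.7 171.7]
```

View pics/r2.png

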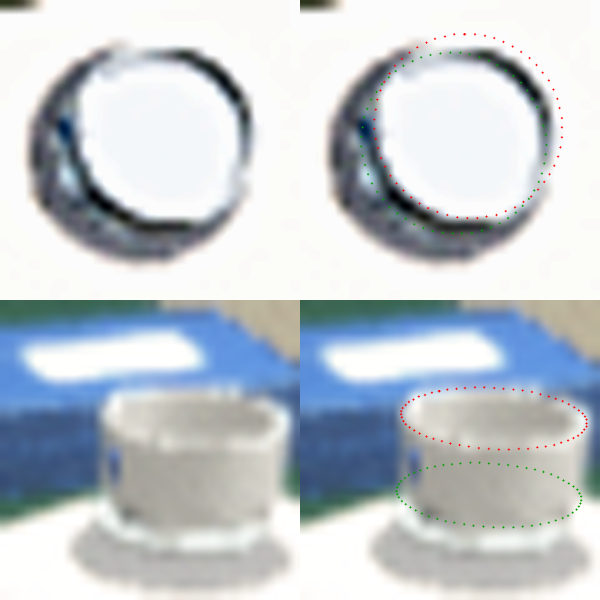

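The scene crop shows the cup upright on the pan. Its rim and wall foot lie on the outlines predicted for seated, with the wall foot if anything a little lower, and riding on the bar would be about 1.6 px higher. The slot mark is at the left edge, as expected. Next is the key, with the fingers shut.

Request:
{"fn": "step_arm", "kwargs": {
  "commands": [
    [0.37, 0, -0.92, 0, 0, 0, 0],
    [0.37, 0, -0.92, 0, 0, 0, 0],
    [0.37, 0, -0.92, 0, 0, 0, 0],
    [0.37, 0, -0.92, 0, 0, 0, 0],
    [0.37, 0, -0.92, 0, 0, 0, 0],
    [0.37, 0, -0.92, 0, 0, 0, 0],
    [0.37, 0, -0.92, 0, 0, 0, 0],
    [0.37, 0, -0.92, 0, 0, 0, 0],
    [0.37, 0, -0.92, 0, 0, 0, 0],
    [0.37, 0, -0.92, 0, 0, 0, 0],
    [0.37, 0, -0.92, 0, 0, 0, 0],
    [0.37, 0, -0.92, 0, 0, 0, 0]
  ]
}}

```text
time: 16.0
tool_pos: [507.7, 71.3, 207.1]
tool_rot: [0.707, 0.03, -0.03, -0.706]
ft_force: [0.1, -0.0, 0.6]
grip_width: -0.1
```

Request:
{"fn": "step_arm", "kwargs": {
  "commands": [
    [-0.22, 0, -0.94, 0, 0, 0, 0],
    [-0.22, 0, -0.94, 0, 0, 0, 0],
    [-0.22, 0, -0.94, 0, 0, 0, 0],
    [-0.22, 0, -0.94, 0, 0, 0, 0],
    [-0.22, 0, -0.94, 0, 0, 0, 0],
    [-0.22, 0, -0.94, 0, 0, 0, 0],
    [-0.22, 0, -0.94, 0, 0, 0, 0],
    [-0.22, 0, -0.94, 0, 0, 0, 0],
    [-0.22, 0, -0.94, 0, 0, 0, 0],
    [-0.22, 0, -0.94, 0, 0, 0, 0],
    [0, 0, 0, 0, 0, 0, 0]
  ]
}}

```text
time: 17.1
tool_pos: [450.3, -312.8, 206.5]
tool_rot: [0.707, 0.029, -0.029, -0.706]
ft_force: [-0.7, 0.5, 0.1]
grip_width: 0.0
```

```bash
python3 -c "
from h import *
to((450,-305,75))"
```

```text
17.1 pos [ 450.3 -312.8  206.5] yaw 4.7 tilt 0.07 F [-0.68  0.52  0.06] T [-0.007  0.013 -0.041] w 0.0
units [0.009 3.286 0.199]
```

Request:
{"fn": "step_arm", "kwargs": {
  "commands": [
    [0, 0, 0.2, 0, 0, 0, 0],
    [0, 0.9, 0, 0, 0, 0, 0],
    [0, 0.9, 0, 0, 0, 0, 0],
    [0, 0.9, 0, 0, 0, 0, 0],
    [0, 0.7, 0, 0, 0, 0, 0],
    [0, 0, 0, 0, 0, 0, 0],
    [0, 0, 0, 0, 0, 0, 0]
  ]
}}

```text
time: 17.8
tool_pos: [452.0, -298.8, 71.9]
tool_rot: [-0.706, -0.031, 0.031, 0.706]
ft_force: [-0.9, 0.7, 0.5]
grip_width: -0.2
```

Request:
{"fn": "step_arm", "kwargs": {
  "commands": [
    [0, 0.1, 0, 0, 0, 0, 0],
    [0, 0.1, 0, 0, 0, 0, 0],
    [0, 0.1, 0, 0, 0, 0, 0],
    [0, 0, 0, 0, 0, 0, 0],
    [0, 0, 0, 0, 0, 0, 0]
  ]
}}

```text
time: 18.3
tool_pos: [453.2, -300.3, 60.5]
tool_rot: [0.707, 0.032, -0.031, -0.706]
ft_force: [0.5, 0.6, 7.4]
grip_width: 0.2
```

```bash
python3 -c "
from h import *
for i in range(3): st();a=viewer.read_camera('scene')[:,:,::-1]
b=viewer.read_camera('top')[:,:,::-1]
u=lambda im,x,y,w,h,s:cv2.resize(im[y:y+h,x:x+w],None,fx=s,fy=s,interpolation=cv2.INTER_CUBIC)
cv2.imwrite('pics/k.png',np.hstack([u(b,300,150,80,80,5),u(a,290,130,80,80,5)]))"
```

```text
18.3 pos [ 453.2 -300.3   60.5] yaw 5.1 tilt 0.16 F [0.54 0.58 7.41] T [ 0.149 -0.177  0.023] w 0.2
18.35 pos [ 453.2 -300.3   60.5] yaw 5.1 tilt 0.17 F [-0.18  0.21  7.84] T [ 0.15  -0.214  0.013] w 0.1
18.4 pos [ 453.2 -300.3   60.5] yaw 5.1 tilt 0.16 F [1.64 0.15 7.5 ] T [ 0.148 -0.111 -0.034] w 0.1
```

View pics/k.png

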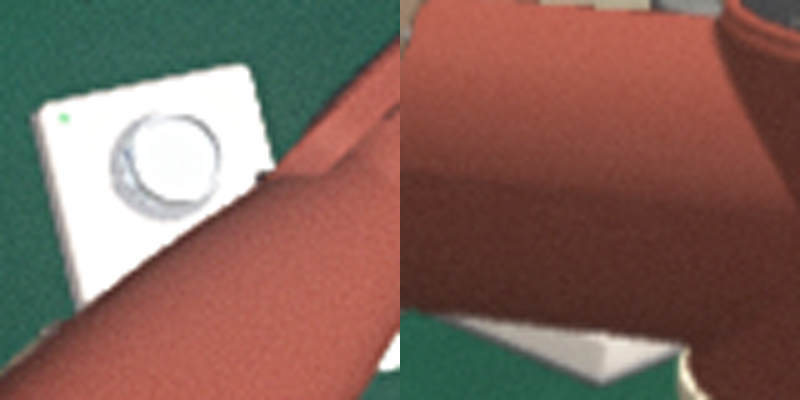

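Fz is about 7.5 N at TCP z 60.5. The key stands about 18 mm proud of the casing in the parallax of the earlier crop, so this is the key, about 7 mm down. The cup looks unmoved in the top view at px (335,182). I'll hold a little longer, then lift.

Request:
{"fn": "step_arm", "kwargs": {
  "commands": [
    [0, 0, 0, 0, 0, 0, 0],
    [0, 0, 0, 0, 0, 0, 0],
    [0, 0, 0, 0, 0, 0, 0],
    [0, 0, 0, 0, 0, 0, 0],
    [0, 0, 0, 0, 0, 0, 0],
    [0, 0, 0, 0, 0, 0, 0],
    [0, -0.05, 0, 0, 0, 0, 0],
    [0, 0, 0, 0, 0, 0, 0]
  ]
}}

```text
time: 19.3
tool_pos: [453.2, -300.3, 62.5]
tool_rot: [0.707, 0.032, -0.031, -0.706]
ft_force: [0.8, 1.0, 6.5]
grip_width: 0.1
```

```bash
python3 -c "
from h import *
for i in range(3): st();viewer.read_camera('scene')"
```

```text
19.3 pos [ 453.2 -300.3   62.5] yaw 5.1 tilt 0.16 F [0.81 1.04 6.54] T [ 0.083 -0.232 -0.012] w 0.1
19.35 pos [ 453.2 -300.3   62.5] yaw 5.1 tilt 0.17 F [1.13 1.16 5.4 ] T [ 0.083 -0.234  0.021] w -0.2
19.4 pos [ 453.2 -300.3   62.4] yaw 5.1 tilt 0.17 F [ 1.36 -0.02  6.33] T [ 0.094 -0.24  -0.025] w -0.0
```

Lifting 2 mm dropped the force by 1.45 N, or 0.7 N/mm, which is the key's spring rate and not the pan's 1.2. So the key was held well down. Lifting off and going to the oil bottle.

Request:
{"fn": "step_arm", "kwargs": {
  "commands": [
    [0, -0.5, 0, 0, 0, 0, 0],
    [0, -1, 0, 0, 0, 0, 0],
    [0, -1, 0, 0, 0, 0, 0],
    [0, -1, 0, 0, 0, 0, 0],
    [0.15, 0, 0.96, 0, 0, 0, 55],
    [0.15, 0, 0.96, 0, 0, 0, 55],
    [0.15, 0, 0.96, 0, 0, 0, 55],
    [0.15, 0, 0.96, 0, 0, 0, 55],
    [0.15, 0, 0.96, 0, 0, 0, 55],
    [0.15, 0, 0.96, 0, 0, 0, 55],
    [0.15, 0, 0.96, 0, 0, 0, 55],
    [0.15, 0, 0.96, 0, 0, 0, 55]
  ]
}}

```text
time: 20.65
tool_pos: [472.8, 12.2, 201.3]
tool_rot: [0.707, 0.032, -0.031, -0.706]
ft_force: [0.1, -0.2, 0.4]
grip_width: 55.2
```

Request:
{"fn": "step_arm", "kwargs": {
  "commands": [
    [0.15, 0, 0.96, 0, 0, 0, 55],
    [0.15, 0, 0.96, 0, 0, 0, 55],
    [0.15, 0, 0.96, 0, 0, 0, 55],
    [0.15, 0, 0.96, 0, 0, 0, 55],
    [0.15, 0, 0.96, 0, 0, 0, 55],
    [0, 0, 0, 0, 0, 0, 55],
    [0, 0, 0, 0, 0, 0, 55]
  ]
}}

```text
time: 21.35
tool_pos: [485.6, 205.1, 200.9]
tool_rot: [0.706, 0.032, -0.032, -0.706]
ft_force: [-0.1, -1.0, 0.6]
grip_width: 54.8
```

```bash
python3 -c "
from h import *
to((484,205.5,27))
for n in('scene','top'):
  viewer.read_camera(n)
  for q in ('oil_mid','cup_mid','pan_centre'):
    for r in models.pinpoint(n,q)[:1]: print(n,q,round(r['conf'],2),np.round(r['xy'],1),atz(n,r['xy'],31).round(1))"
```

```text
21.35 pos [485.6 205.1 200.9] yaw 5.2 tilt 0.02 F [-0.12 -1.03  0.55] T [-0.017 -0.     0.011] w 54.8
units [-0.038  4.349  0.014]
scene oil_mid 0.64 [204.1 216.9] [484.1 204.1  31. ]
top oil_mid 0.54 [353.5 206.7] [ 454.8 -315.1   31. ]
top cup_mid 0.56 [335.3 179.7] [ 550.6 -256.    31. ]
top pan_centre 0.24 [334.3 181.4] [ 544.6 -252.3   31. ]
```

Request:
{"fn": "step_arm", "kwargs": {
  "commands": [
    [-0.04, 0.9, 0, 0, 0, 0, 55],
    [0, 0.9, 0, 0, 0, 0, 55],
    [0, 0.9, 0, 0, 0, 0, 55],
    [0, 0.8, 0, 0, 0, 0, 55],
    [0, 0.5, 0, 0, 0, 0, 55],
    [0, 0.35, 0, 0, 0, 0, 55],
    [0, 0, 0, 0, 0, 0, 55],
    [0, 0, 0, 0, 0, 0, 40],
    [0, 0, 0, 0, 0, 0, 28],
    [0, 0, 0, 0, 0, 0, 24],
    [0, 0, 0, 0, 0, 0, 24],
    [0, 0, 0, 0, 0, 0, 24]
  ]
}}

```text
time: 22.95
tool_pos: [485.3, 204.6, 28.7]
tool_rot: [-0.706, -0.032, 0.03, 0.706]
ft_force: [-0.9, -0.7, 7.9]
grip_width: 29.3
```

```bash
python3 -c "
from h import *
st()"
```

```text
22.95 pos [485.3 204.6  28.7] yaw 5.1 tilt 0.15 F [-0.92 -0.75  7.91] T [-0.115  0.438 -0.007] w 29.3
```

Request:
{"fn": "step_arm", "kwargs": {
  "commands": [
    [0, -0.3, 0, 0, 0, 0, 24],
    [0, -0.9, 0, 0, 0, 0, 24],
    [0, -1, 0, 0, 0, 0, 24],
    [0, -1, 0, 0, 0, 0, 24],
    [0, -0.6, 0, 0, 0, 0, 24],
    [0, 0, 0, 0, 0, 0, 24],
    [0, 0, 0, 0, 0, 0, 24]
  ]
}}

```text
time: 23.65
tool_pos: [484.6, 204.6, 179.9]
tool_rot: [-0.706, -0.032, 0.031, 0.707]
ft_force: [-0.1, -0.4, -0.9]
grip_width: 29.1
```

```bash
python3 -c "
from h import *
s,x=st()
a=viewer.read_camera('scene')[:,:,::-1]
u=lambda im,x,y,w,h,s:cv2.resize(im[y:y+h,x:x+w],None,fx=s,fy=s,interpolation=cv2.INTER_CUBIC)
p=s['tool_pos'];I=u(a,175,130,60,75,7)
for z in(-28.7,33.3):
  q=(proj('scene',(p[0],p[1],p[2]+z))-(175,130)+.5)*7;print(q);cv2.circle(I,tuple(int(v) for v in q),3,(0,255,0),1)
cv2.imwrite('pics/o.png',I)"
```

```text
23.65 pos [484.6 204.6 179.9] yaw 5.1 tilt 0.1 F [-0.07 -0.39 -0.94] T [0.    0.004 0.023] w 29.1
[193.44323794 343.25501157]
[186.78505687 196.8134645 ]
```

View pics/o.png

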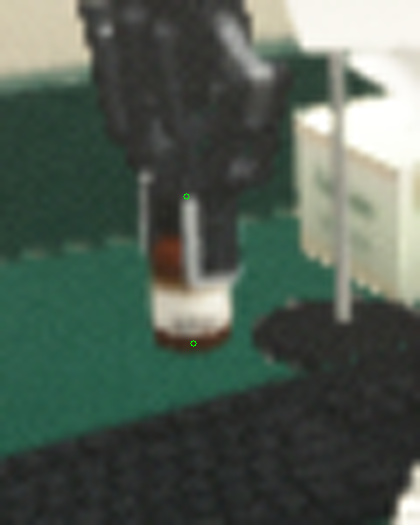

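The bottle hangs upright between the pads, with its base where predicted at crop (193,343). The fingertips are about 26 mm above the base, clear of the cup rim. Carrying it over.

Request:
{"fn": "step_arm", "kwargs": {
  "commands": [
    [0.023, 0, -0.94, 0, 0, 0, 24],
    [0.023, 0, -0.94, 0, 0, 0, 24],
    [0.023, 0, -0.94, 0, 0, 0, 24],
    [0.023, 0, -0.94, 0, 0, 0, 24],
    [0.023, 0, -0.94, 0, 0, 0, 24],
    [0.023, 0, -0.94, 0, 0, 0, 24],
    [0.023, 0, -0.94, 0, 0, 0, 24],
    [0.023, 0, -0.94, 0, 0, 0, 24],
    [0.023, 0, -0.94, 0, 0, 0, 24],
    [0.023, 0, -0.94, 0, 0, 0, 24],
    [0.023, 0, -0.94, 0, 0, 0, 24],
    [0.023, 0, -0.94, 0, 0, 0, 24]
  ]
}}

```text
time: 24.9
tool_pos: [534.3, -245.0, 177.2]
tool_rot: [-0.706, -0.031, 0.032, 0.707]
ft_force: [0.5, 0.4, -0.5]
grip_width: 29.1
```

Request:
{"fn": "step_arm", "kwargs": {
  "commands": [
    [0, 0, 0, 0, 0, 0, 24],
    [0, 0, 0, 0, 0, 0, 24],
    [0, 0, 0, 0, 0, 0, 24]
  ]
}}

```text
time: 25.2
tool_pos: [534.6, -242.9, 178.0]
tool_rot: [-0.706, -0.031, 0.032, 0.707]
ft_force: [-0.3, -0.0, -1.0]
grip_width: 28.8
```

```bash
python3 -c "
from h import *
to((535.5,-243.9,106))"
```

```text
25.2 pos [ 534.6 -242.9  178. ] yaw 5.1 tilt 0.11 F [-0.27 -0.03 -1.04] T [ 0.005  0.031 -0.007] w 28.8
units [ 0.022  1.799 -0.03 ]
```

Request:
{"fn": "step_arm", "kwargs": {
  "commands": [
    [0.02, 0.6, -0.03, 0, 0, 0, 24],
    [0, 0.6, 0, 0, 0, 0, 24],
    [0, 0.4, 0, 0, 0, 0, 24],
    [0, 0.2, 0, 0, 0, 0, 24],
    [0, 0, 0, 0, 0, 0, 24],
    [0, 0, 0, 0, 0, 0, 24]
  ]
}}

```text
time: 25.8
tool_pos: [536.3, -245.1, 107.8]
tool_rot: [0.707, 0.032, -0.031, -0.706]
ft_force: [0.6, -0.2, 0.6]
grip_width: 29.1
```

Request:
{"fn": "step_arm", "kwargs": {
  "commands": [
    [0, 0.05, 0, 0, 0, 0, 24],
    [0, 0.05, 0, 0, 0, 0, 24],
    [0, 0.025, 0, 0, 0, 0, 24],
    [0, 0, 0, 0, 0, 0, 24],
    [0, 0, 0, 0, 0, 0, 24]
  ]
}}

```text
time: 26.3
tool_pos: [535.9, -245.1, 102.0]
tool_rot: [-0.706, -0.031, 0.031, 0.706]
ft_force: [1.2, -0.4, -1.1]
grip_width: 29.2
```

Request:
{"fn": "step_arm", "kwargs": {
  "commands": [
    [0, 0.025, 0, 0, 0, 0, 24],
    [0, 0.025, 0, 0, 0, 0, 24],
    [0, 0, 0, 0, 0, 0, 24],
    [0, 0, 0, 0, 0, 0, 24]
  ]
}}

```text
time: 26.7
tool_pos: [535.9, -245.1, 99.9]
tool_rot: [-0.706, -0.031, 0.031, 0.706]
ft_force: [0.3, 0.2, -1.3]
grip_width: 29.2
```

Request:
{"fn": "step_arm", "kwargs": {
  "commands": [
    [0, 0.025, 0, 0, 0, 0, 24],
    [0, 0, 0, 0, 0, 0, 24],
    [0, 0, 0, 0, 0, 0, 24]
  ]
}}

```text
time: 27.0
tool_pos: [535.9, -245.1, 98.9]
tool_rot: [-0.706, -0.031, 0.031, 0.706]
ft_force: [-0.1, -0.8, -1.0]
grip_width: 29.3
```

Request:
{"fn": "step_arm", "kwargs": {
  "commands": [
    [0, 0.025, 0, 0, 0, 0, 24],
    [0, 0, 0, 0, 0, 0, 24],
    [0, 0, 0, 0, 0, 0, 24]
  ]
}}

```text
time: 27.3
tool_pos: [536.0, -245.1, 98.0]
tool_rot: [0.706, 0.031, -0.031, -0.706]
ft_force: [-1.3, 0.5, 0.2]
grip_width: 29.4
```

```bash
python3 -c "
from h import *
for i in range(4): st();viewer.read_camera('scene')"
```

```text
27.3 pos [ 536.  -245.1   98. ] yaw 5.1 tilt 0.01 F [-1.3   0.54  0.24] T [-0.001  0.076  0.008] w 29.4
27.35 pos [ 536.  -245.1   98. ] yaw 5.1 tilt 0.01 F [0.34 0.78 0.06] T [-0.036 -0.034 -0.007] w 29.1
27.4 pos [ 536.  -245.1   98. ] yaw 5.1 tilt 0.01 F [0.46 0.14 0.35] T [ 0.06  -0.043  0.01 ] w 28.8
27.45 pos [ 536.  -245.1   97.9] yaw 5.1 tilt 0.01 F [ 0.85 -0.3   0.67] T [-0.005 -0.026 -0.024] w 28.8
```

The bottle is standing on the floor (contact near z 99, as predicted). Release and lift.

Request:
{"fn": "step_arm", "kwargs": {
  "commands": [
    [0, 0, 0, 0, 0, 0, 30],
    [0, 0, 0, 0, 0, 0, 34],
    [0, 0, 0, 0, 0, 0, 40],
    [0, 0, 0, 0, 0, 0, 46],
    [0, -0.1, 0, 0, 0, 0, 46],
    [0, -0.2, 0, 0, 0, 0, 46],
    [0, -0.5, 0, 0, 0, 0, 46],
    [0, -1, 0, 0, 0, 0, 46],
    [0, -1, 0, 0, 0, 0, 46],
    [0, -0.5, 0, 0, 0, 0, 46],
    [0, 0, 1, 0, 0, 0, 46],
    [0, 0, 1, 0, 0, 0, 46]
  ]
}}

```text
time: 28.7
tool_pos: [529.1, -165.5, 231.5]
tool_rot: [0.707, 0.031, -0.03, -0.706]
ft_force: [0.8, 0.4, 0.2]
grip_width: 45.9
```

Request:
{"fn": "step_arm", "kwargs": {
  "commands": [
    [0, 0, 1, 0, 0, 0, 46],
    [0, 0, 1, 0, 0, 0, 46],
    [0, 0, 1, 0, 0, 0, 46],
    [0, 0, 1, 0, 0, 0, 46],
    [0, 0, 1, 0, 0, 0, 46],
    [0, 0, 1, 0, 0, 0, 46],
    [0, 0, 1, 0, 0, 0, 46],
    [0, 0, 0, 0, 0, 0, 46]
  ]
}}

```text
time: 29.5
tool_pos: [503.4, 117.5, 231.0]
tool_rot: [-0.706, -0.033, 0.033, 0.707]
ft_force: [0.2, -0.1, 0.2]
grip_width: 45.8
```

Request:
{"fn": "step_arm", "kwargs": {
  "commands": [
    [-0.37, 0, 0.92, 0, 0, 0, 46],
    [-0.37, 0, 0.92, 0, 0, 0, 46],
    [-0.37, 0, 0.92, 0, 0, 0, 46],
    [-0.37, 0, 0.92, 0, 0, 0, 46],
    [-0.37, 0, 0.92, 0, 0, 0, 46],
    [-0.37, 0, 0.92, 0, 0, 0, 46],
    [-0.37, 0, 0.92, 0, 0, 0, 46],
    [-0.37, 0, 0.92, 0, 0, 0, 46],
    [-0.37, 0, 0.92, 0, 0, 0, 46],
    [-0.37, 0, 0.92, 0, 0, 0, 46],
    [-0.37, 0, 0.92, 0, 0, 0, 46],
    [0, 0, 0, 0, 0, 0, 46]
  ]
}}

```text
time: 30.7
tool_pos: [304.2, 505.1, 230.1]
tool_rot: [-0.706, -0.032, 0.033, 0.707]
ft_force: [0.7, 0.4, 0.4]
grip_width: 45.8
```

```bash
python3 -c "
from h import *
st()
b=viewer.read_camera('top')[:,:,::-1];a=viewer.read_camera('scene')[:,:,::-1]
u=lambda im,x,y,w,h,s:cv2.resize(im[y:y+h,x:x+w],None,fx=s,fy=s,interpolation=cv2.INTER_CUBIC)
A=u(a,290,135,60,60,6)
for z in (71,133):
  q=(proj('scene',(535.7,-244,z))-(290,135)+.5)*6;cv2.circle(A,tuple(int(v) for v in q),3,(0,255,0),1)
cv2.imwrite('pics/e.png',np.hstack([u(b,302,160,60,60,6),A]))"
```

```text
30.7 pos [304.2 505.1 230.1] yaw 5.3 tilt 0.06 F [0.66 0.36 0.44] T [-0.016 -0.028  0.013] w 45.8
```

View pics/e.png

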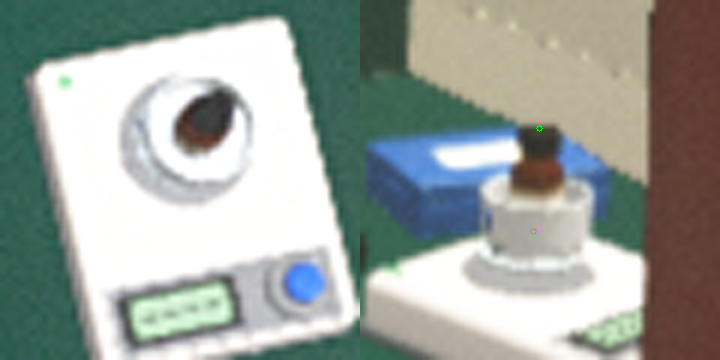

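The scene crop shows the bottle upright in the cup, cap top at crop (538,128) on the predicted point. The cup is level on the pan, and in the top view the bottle is centred and the key up. Handing in.

```bash
python3 -c "
from h import *
print(bot.hand_in())"
```

```text
the job is handed in; nothing more can be done
None
```

I carried out the whole task and handed it in at about 31 s of the 72 s allowed. The hand-in gives no verdict, so the points below rest on my own checks.

- **Cup:** The bar showed in the top camera at about 73° from the balance's x axis, so I lined the slot up with it beforehand. The cup went straight down over the bar, so the turn-until-it-drops search wasn't needed. First contact put its underside at about 60.4 mm, where seated is 60 and riding on the bar is 66. The load before release was about 2.7 N.
- **Tare key:** I held it for about 1 s at 7.5 N, which is about 7 mm down. Easing off 2 mm dropped the force at 0.7 N/mm, the key's own spring rate. The torque reading put the contact slightly to one side of the key, which I put down to sideways friction.
- **Bottle:** I lowered it gently onto the cup's floor, with contact at the predicted height, and released it. The last pictures show it upright and near the cup's centre, the cup level on the pan, the key up and the arm clear.

**Checks that disagreed or fell short:**
- **Pan centre:** The camera estimates differed by up to about 10 mm, so the centring in the final pictures is only good to a few millimetres.
- **White on white:** The cup's rim was hard to see against the balance in the top view, and a rough fit there sat about 4 to 5 mm off the expected spot. I relied on the scene camera and the contact heights instead.
- **Other bottles and dish:** I didn't re-measure them afterwards; the arm's path stayed clear of them.

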